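Make up a full tray of lock cylinders and lay out the rekeying kit

ROBOT

A 7-joint arm with a two-finger parallel gripper is mounted at the origin on a cart in front of the work surface, level with it; the furniture and walls round the work are solid. World frame = base frame: x ahead of the robot, y to its left, z up, the work surface at z = 0. Lengths are in m, angles in rad, forces in N, time in s.
With the tool pointing down it reaches from about 0.4 to 0.85 m from the base axis. Payload 10.4 kg.
Tool frame: the origin (TCP) lies midway between the tips of the shut fingers; the grasp point (between the pads) lies 19 mm behind it; z points along the fingers, y is the line along which they close (so a half turn about z gives the same grasp; the last joint's range is limited). The gripper opens to 87 mm and grips with 3 to 60 N. Pads are 19 mm wide; open, the fingers measure 117 mm over their backs; the gripper's body (75 mm by 190 mm) begins 51 mm behind the grasp point.
Start: joints at [-1.279, 0.332, -0.065, 1.46, 0.022, 1.35, -0.088], TCP at [0.194, 0.594, 0.223] pointing down, gripper open.
Joint ranges: [-2.6, 2.6], [-0.5, 2.12], [-1.47, 1.34], [0.16, 2.42], [-1.27, 4.41], [0.06, 2.06], [-2.6, 2.6]. Speed limits (rad/s): [2.22, 2.22, 2.79, 2.79, 3.14, 3.14, 3.14].

INTERFACE

Orientations are given as a unit quaternion [x, y, z, w].
In Python, from bench import r gives the robot as it stands.
- The arm moves only by the tool apply_moves, never from a script. Its argument "steps" is a list of rows, each a list of 7 numbers: the turn, a rotation vector about the tool's x, y, z in rad, then the shift along the tool's x, y, z in mm, then the opening, from -1 (shut) to 1 (fully open). In form: [[ax, ay, az, x, y, z, claw], ...]. A call has 1 to 20 rows; each row is the pose to reach, as a shift and turn from the pose commanded when the call began, along the tool's axes at that moment; what a row does not reach only later rows make up. A row lasts 1/12 s, in which the tool goes at most 41.7 mm and 7.16 degrees, less where a joint would pass 70% of its speed; a pose out of reach is approached as far as the arm can. A call with a gripper value outside its range is refused whole. The fingers move at their own pace and stop on an object; "force" is the grip in N (left out, the last holds). Time passes only in rows, so rows that repeat a pose let the fingers close. It gives the time, the measured TCP pose, the force, the opening and the grip force at its end, in the units of the state.
- r.read_state(): the state, without advancing time (a new reading comes with each control period).
- r.camera(name): name is "scene" or "side" or "wrist"; returns a dict with "pixels" (400x640x3 uint8, red, green, blue), "z_map" (400x640 float32, m along the optical axis (not along the pixel's ray), 0 where there is no reading), "fovy" (degrees; the focal length in pixels is half the picture's height over the tangent of half this angle, whatever the lens; pixels are square), "cx", "cy" (the principal point, pixels), "position" and "orientation" of the camera in the world. Camera axes: x right, y down, z forward; pixel columns grow to the right and rows downward; lengths in m; the calibration is good to about 2 mm. A picture is of the moment at which its call begins.
- r.close_job(): hands the job in; it is judged then, once.
The state is a dict: "time": time; "joint_positions": joint angles; "joint_vel": joint speeds; "joint_torque": joint torques, N m; "ee_pos": TCP position; "eef_rot": TCP orientation; "ft_force": force on the tool from outside, world axes, zero at the start; "torque": the same for the moment, N m; "width": finger opening in m; "grip_force": force on a finger pad.
Only numpy, scipy, OpenCV 4.12 (cv2) and the standard library are available. Lean on these libraries where they do the work, as an engineer would, in place of code of your own. Each camera call takes 0.05 s, during which the arm holds its last target. There are 200 camera calls.

TASK

First fill the green tray from the yellow one, one lock cylinder upright in each cell, with the steel cylinder in the middle between the two brass ones; then stack the emptied yellow tray squarely on top of the empty blue tray. Lay out the rest of the kit by the full green tray, level with its middle cell and upright: the orange pin vial on its left and the black loupe on its right (as the robot sees it), each with a gap of about 2 cm to the tray. Leave the green and blue trays, the brass padlock and the red solder spool where they are.

Things in the scene. Friction and masses are not known exactly. Their poses are not given: they have to be found in the camera images.
- green_tray: Green plastic tray, three cells in a row along x: outside 147 (x) x 51 (y) x 16 mm high, walls 3 mm, floor 3 mm, cells 45 mm square with centres at x = -48, 0, +48 mm. Loose, about 0.45 kg. Origin: centre of underside; x points away from the robot (yaw within 0.2 rad), y to the left. At first the cell nearest the robot (x = -48 mm) holds a brass cylinder, the others are empty.
- yellow_tray: Yellow plastic tray, three cells in a row along x: outside 147 (x) x 51 (y) x 16 mm high, walls 3 mm, floor 3 mm, cells 45 mm square with centres at x = -48, 0, +48 mm. Loose, about 0.15 kg. Origin: centre of underside; x points away from the robot (yaw within 0.2 rad), y to the left. At first its end cells hold the steel and a brass cylinder, either way round.
- blue_tray: Blue plastic tray, three cells in a row along x: outside 147 (x) x 51 (y) x 16 mm high, walls 3 mm, floor 3 mm, cells 45 mm square with centres at x = -48, 0, +48 mm. Loose, about 0.45 kg. Origin: centre of underside; x points away from the robot (yaw within 0.2 rad), y to the left. Empty; a tray set on it rests on its rim, underside 16 mm above this one's.
- brass_cylinder_a: a lock cylinder of brass standing upright on its silvery round face: flange 35 mm across and 8 mm high at the foot, barrel 29 mm across from 8 to 42 mm above the foot (grasp here), thin flat brass tailpiece (8 x 2 mm) up to 64 mm. Loose, about 0.11 kg. Origin: centre of its underside, z up. It starts in the green tray's nearest cell.
- brass_cylinder_b: a lock cylinder of brass standing upright on its silvery round face: flange 35 mm across and 8 mm high at the foot, barrel 29 mm across from 8 to 42 mm above the foot (grasp here), thin flat brass tailpiece (8 x 2 mm) up to 64 mm. Loose, about 0.11 kg. Origin: centre of its underside, z up. It starts in the yellow tray.
- steel_cylinder: a lock cylinder of grey steel standing upright on its silvery round face: flange 35 mm across and 8 mm high at the foot, barrel 29 mm across from 8 to 42 mm above the foot (grasp here), thin flat brass tailpiece (8 x 2 mm) up to 64 mm. Loose, about 0.11 kg. Origin: centre of its underside, z up. It starts in the yellow tray.
- vial: a round orange vial with a white cap, standing upright; body 33 mm across up to 56 mm, cap 39 mm across from there to its top at 70 mm; grasp the body; about 0.05 kg, loose. Origin: centre of its underside, z up.
- eye_loupe: a black round eye loupe standing upright on its narrow end, 30 mm across below, widening to 35 mm from 18 mm up to its top at 33 mm; about 0.03 kg, loose. Origin: centre of its underside, z up.
- brass_padlock: a bystander: a brass padlock lying flat, 72 (x) x 47 (y) x 20 mm high, loose. Origin: centre of its underside.
- spool: a bystander: a red spool of solder standing on its flange, 54 mm across and 34 mm high, loose. Origin: centre of its underside.
There are look-alikes about, which are no part of the job. There is more than one size of the eye_loupe; the job needs the middle-sized.

How it is judged:
By the outcome, as a careful person would: the job done as asked, in the order asked, and still so for the second after the job is handed in, with the robot touching nothing.
It also fails if it takes over 112 s, if anything falls off the work surface, if the arm or the gripper's body presses on something with over 40 N, if the wrist force passes 120 N, or if a joint passes its speed limit or range.

## Working session

There is one attempt and no reset: what is moved stays moved. The work goes in short steps, Python scripts to look and compute and a tool call to move; the robot and the scene stay as the last step left them, time stands still between calls to the robot, and variables do not carry over. Pictures are saved under pics/ and viewed, at most 14 in all, crops included, and the job is handed in when it is done.

Besides the shell and the picture viewer there is one more tool, called after "Call:" as a command line: name --pt "numbers of a row" for each row, then --argument value for the rest. apply_moves: Moves the arm, as the interface text tells. Its arguments: {"type":"object","properties":{"steps":{"type":"array","items":{"type":"array","items":{"type":"number"}}},"force":{"type":"number"}},"required":["steps"]}

```bash
ls; mkdir -p pics
cat > h.py <<'E'
import numpy as np, cv2
from scipy.spatial.transform import Rotation as R
from bench import r
def cam(n):
    c=r.camera(n); c['f']=200/np.tan(np.radians(c['fovy'])/2); c['R']=R.from_quat(c['orientation']).as_matrix(); c['p']=np.array(c['position']); return c
def cloud(c):
    z=c['z_map']; v,u=np.mgrid[0:400,0:640]
    P=np.stack([(u-c['cx'])/c['f']*z,(v-c['cy'])/c['f']*z,z],-1)
    return P@c['R'].T+c['p']
def save(c,n): cv2.imwrite('pics/'+n,c['pixels'][...,::-1])
def ray(c,u,v,h):
    d=c['R']@np.array([(u-c['cx'])/c['f'],(v-c['cy'])/c['f'],1]); return c['p']+d*(h-c['p'][2])/d[2]
E
python3 - <<'E'
from h import *
for n in ['scene','side','wrist']:
    c=cam(n); save(c,n+'0.png'); print(n,c['p'],c['R'].round(2).tolist(),c['f'],c['cx'],c['cy'],(c['z_map']>0).mean())
print(r.read_state())
E
```

```text
pics
scene [ 1.39277549e-04 -4.88615933e-01  4.63681426e-01] [[0.79, -0.28, 0.54], [-0.61, -0.35, 0.71], [-0.01, -0.9, -0.44]] 376.9302329010257 321.5747563965979 199.0378808561181 0.99608984375
side [0.33375834 0.94244549 0.6416842 ] [[-0.97, -0.15, 0.17], [-0.23, 0.61, -0.76], [0.01, -0.78, -0.63]] 450.1057377448278 325.80176115938457 201.42604018219927 0.99616015625
wrist [0.12970963 0.61453958 0.38320463] [[0.31, 0.92, 0.23], [0.95, -0.3, -0.08], [-0.0, 0.24, -0.97]] 331.9828417029749 323.38658213151064 204.6951003513707 0.988265625
{'time': 0.15, 'joint_positions': array([-1.27860071,  0.33270049, -0.06469148,  1.46068368,  0.02161379,
        1.34989514, -0.08850795]), 'joint_vel': array([-0.00121551, -0.00024381, -0.00060959, -0.00315405,  0.00012294,
       -0.00159387, -0.00013382]), 'joint_torque': array([ 6.54145879e-04, -6.23635554e+01,  2.47068121e-02, -3.90138209e+01,
       -6.13499503e-02,  3.72280239e-02,  9.97659504e-05]), 'ee_pos': array([0.19344071, 0.5940359 , 0.22198396]), 'eef_rot': array([ 1.56747426e-01,  9.87638597e-01, -4.93013127e-04, -4.95773992e-05]), 'ft_force': array([ 0.41738646,  0.37842387, -0.63735058]), 'torque': array([ 0.01064675, -0.00271729, -0.01120475]), 'grip_force': 0.0, 'width': 0.08703770874883264}
```

View pics/scene0.png

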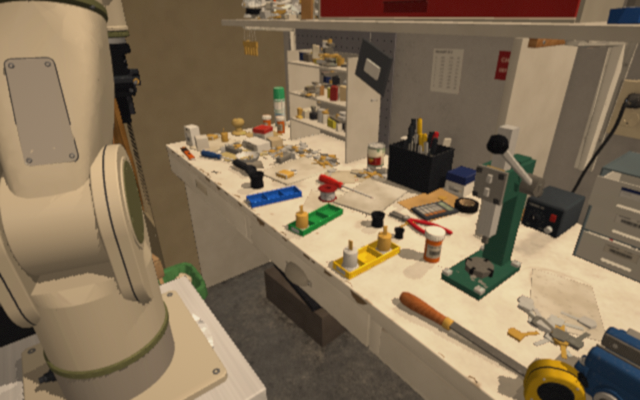

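View pics/side0.png

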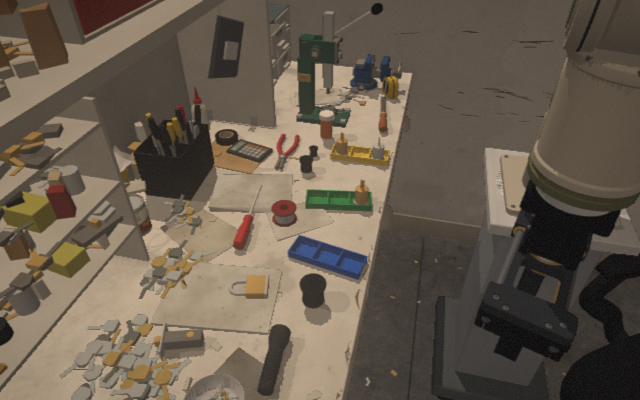

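The scene and side views show three trays: green (316,218 in scene), yellow (365,260, steel in the near cell, brass in the far one) and blue (274,196). There are also the vial (433,246) and three loupes, at (257,180) large, (377,218) middle and (399,232) small. Next I'll measure them.

```bash
cat > m.py <<'E'
from h import *
def masks(c):
    h=cv2.cvtColor(c['pixels'],cv2.COLOR_RGB2HSV); H,S,V=[h[...,i].astype(int) for i in range(3)]
    return dict(green=(H>50)&(H<80)&(S>130),yellow=(H>20)&(H<32)&(S>190)&(V>120),blue=(H>105)&(H<125)&(S>150),
      orange=(H>3)&(H<15)&(S>150)&(V>110),black=(V<45),red=((H<3)|(H>174))&(S>160),brass=(H>12)&(H<24)&(S>100))
E
python3 - <<'E'
from m import *
for n in ['scene','side']:
    c=cam(n);P=cloud(c);M=masks(c)
    ws=(P[...,0]>.3)&(P[...,0]<.95)&(abs(P[...,1])<.5)&(P[...,2]>.005)&(P[...,2]<.1)
    for k,m in M.items():
        q,l,s,ce=cv2.connectedComponentsWithStats((m&ws).astype(np.uint8))
        for i in range(1,q):
            if s[i,4]<40: continue
            X=P[l==i]
            X=X[(abs(X-np.median(X,0))<.1).all(1)]
            rc=cv2.minAreaRect(X[:,:2].astype(np.float32))
            print(n,k,ce[i].round(),s[i,4],'rect',np.round(rc[0],3),np.round(rc[1],3),round(rc[2],1),'ztop',np.percentile(X[:,2],[5,95]).round(3))
E
```

```text
scene green [321. 218.] 301 rect [0.481 0.166] [0.147 0.052] 10.7 ztop [0.006 0.014]
scene yellow [372. 258.] 401 rect [ 0.466 -0.03 ] [0.147 0.052] 1.6 ztop [0.006 0.015]
scene yellow [557. 365.] 203 rect [ 0.444 -0.403] [0.012 0.042] 30.6 ztop [0.052 0.059]
scene yellow [563. 379.] 532 rect [ 0.431 -0.414] [0.019 0.049] 31.0 ztop [0.041 0.058]
scene blue [274. 196.] 318 rect [0.465 0.342] [0.056 0.145] 80.0 ztop [0.006 0.014]
scene orange [434. 243.] 58 rect [ 0.566 -0.118] [0.01  0.026] 44.4 ztop [0.044 0.052]
scene orange [423. 306.] 336 rect [ 0.429 -0.201] [0.017 0.08 ] 8.7 ztop [0.016 0.024]
scene black [438. 152.] 44 rect [0.918 0.142] [0.005 0.036] 4.0 ztop [0.078 0.099]
scene black [420. 172.] 1948 rect [0.84  0.121] [0.082 0.201] 39.6 ztop [0.012 0.095]
scene black [256. 179.] 179 rect [0.466 0.443] [0.043 0.044] 21.1 ztop [0.008 0.042]
scene black [543. 216.] 898 rect [ 0.845 -0.198] [0.022 0.081] 0.8 ztop [0.015 0.075]
scene black [466. 207.] 132 rect [ 0.82  -0.028] [0.042 0.054] 38.2 ztop [0.006 0.017]
scene black [377. 219.] 140 rect [0.584 0.058] [0.034 0.026] 43.8 z
[... 2032 characters left out ...]
 0.076] 18.1 ztop [0.008 0.058]
side brass [354. 152.] 603 rect [ 0.468 -0.024] [0.148 0.056] 0.5 ztop [0.006 0.044]
side brass [125. 176.] 76 rect [0.931 0.273] [0.01 0.03] 13.0 ztop [0.052 0.086]
side brass [361. 193.] 228 rect [0.432 0.163] [0.028 0.028] 40.1 ztop [0.014 0.056]
side brass [188. 213.] 129 rect [0.788 0.293] [0.026 0.073] 21.3 ztop [0.007 0.015]
side brass [160. 260.] 151 rect [0.762 0.444] [0.024 0.049] 14.9 ztop [0.028 0.033]
side brass [183. 267.] 332 rect [0.711 0.443] [0.08  0.049] 79.0 ztop [0.01  0.031]
side brass [255. 286.] 435 rect [0.573 0.455] [0.034 0.047] 13.9 ztop [0.012 0.022]
side brass [169. 285.] 57 rect [0.722 0.49 ] [0.017 0.022] 11.3 ztop [0.008 0.029]
```

```bash
cat >> h.py <<'E'
def go(x,y,z,psi):  # psi: angle of closing axis, deg
    s=r.read_state(); R0=R.from_quat(s['eef_rot']); p0=np.array(s['ee_pos'])
    cy=R0.as_matrix()[:,1]; cur=np.degrees(np.arctan2(cy[1],cy[0]))
    psi=cur+(psi-cur+90)%180-90; a=np.radians(psi)
    Y=np.array([np.cos(a),np.sin(a),0]); Z=np.array([0,0,-1.]); Rt=R.from_matrix(np.stack([np.cross(Y,Z),Y,Z],1))
    print('t',round(s['time'],2),'cur',p0.round(4),round(cur,1),'w',round(s['width'],4),'q7',s['joint_positions'].round(2)[6],'turn',(R0.inv()*Rt).as_rotvec().round(3),'shift',(R0.inv().apply(np.array([x,y,z])-p0)*1000).round(1))
E
python3 -c "
from h import *
go(.50,.25,.22,85);go(.47,-.03,.2,91)"
```

```text
t 0.25 cur [0.1934 0.5942 0.2222] 72.0 w 0.0872 q7 -0.09 turn [-0.001 -0.    -0.228] shift [-398.  -232.3    2.4]
t 0.25 cur [0.1934 0.5942 0.2222] 72.0 w 0.0872 q7 -0.09 turn [-0.001 -0.    -0.332] shift [-456.2 -507.9   22.5]
```

Call:
apply_moves --pt "0 0 -0.228 -398 -232 2 1" --pt "0 0 -0.228 -398 -232 2 1" --pt "0 0 -0.228 -398 -232 2 1" --pt "0 0 -0.228 -398 -232 2 1" --pt "0 0 -0.228 -398 -232 2 1" --pt "0 0 -0.228 -398 -232 2 1" --pt "0 0 -0.228 -398 -232 2 1" --pt "0 0 -0.228 -398 -232 2 1" --pt "0 0 -0.228 -398 -232 2 1" --pt "0 0 -0.228 -398 -232 2 1" --pt "0 0 -0.332 -456 -508 22 1" --pt "0 0 -0.332 -456 -508 22 1" --pt "0 0 -0.332 -456 -508 22 1" --pt "0 0 -0.332 -456 -508 22 1" --pt "0 0 -0.332 -456 -508 22 1" --pt "0 0 -0.332 -456 -508 22 1" --pt "0 0 -0.332 -456 -508 22 1" --pt "0 0 -0.332 -456 -508 22 1" --pt "0 0 -0.332 -456 -508 22 1" --pt "0 0 -0.332 -456 -508 22 1"

```text
time: 1.92
ee_pos: [0.4697, -0.031, 0.2006]
eef_rot: [-0.007, 1.0, 0.0, 0.0]
ft_force: [0.9, 0.9, -0.6]
width: 0.0872
grip_force: 0.0
```

```bash
python3 -c "
from h import *
go(.419,-.03,.1,91)
c=cam('wrist');save(c,'w1.png');print(c['p'],c['R'].round(2).tolist())"
```

```text
t 1.92 cur [ 0.4697 -0.031   0.2006] 90.8 w 0.0872 q7 1.55 turn [ 0.     0.    -0.003] shift [ 50.6   1.7 100.6]
[ 0.40267931 -0.03187011  0.36193768] [[-0.01, 0.97, 0.24], [1.0, 0.01, 0.0], [-0.0, 0.24, -0.97]]
```

View pics/w1.png

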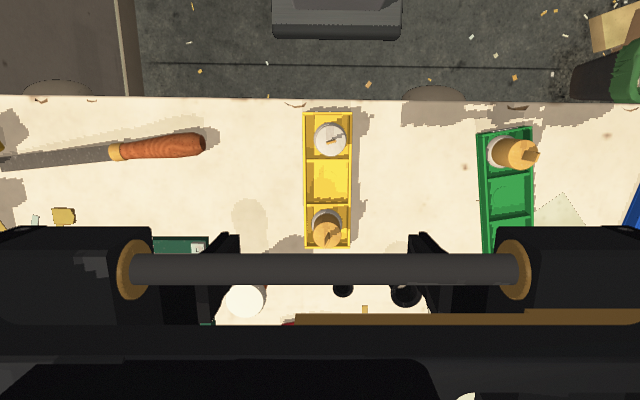

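The wrist view (up is toward the robot) shows steel at (330,140) in the yellow near cell and brass at (327,230) in the far cell. The green tray's near brass is at (512,153). I'll take cylinder axes from the barrel-top points and tray rectangles from the rims.

Run:
```python
from m import *
c=cam('wrist');P=cloud(c);M=masks(c)
print('table z',np.median(P[100:200,230:290,2]))
for k in ['yellow','green']:
    X=P[M[k]&(P[...,2]>.012)&(P[...,2]<.02)][:,:2].astype(np.float32)
    print(k,cv2.minAreaRect(X))
Z=P[...,2]
for n,(x,y) in dict(steel=(.419,-.03),brb=(.514,-.027),bra=(.432,.157)).items():
    X=P[(np.hypot(P[...,0]-x,P[...,1]-y)<.025)&(Z>.04)&(Z<.05)]
    print(n,len(X),np.median(X[:,2]),cv2.minEnclosingCircle(X[:,:2].astype(np.float32)))
```

```text
table z -0.0008232406670986014
yellow ((0.0, 0.0), (0.0, 0.0), 0.0)
green ((0.4715461730957031, 0.16627833247184753), (0.1312185674905777, 0.051202595233917236), 10.290822982788086)
steel 708 0.04266089208008064 ((0.4189656376838684, -0.02508661337196827), 0.014476974494755268)
brb 571 0.04251000140648842 ((0.5131480097770691, -0.026953542605042458), 0.01473591011017561)
bra 640 0.04248340020190286 ((0.4290555417537689, 0.15864212810993195), 0.014997082762420177)
```

Call:
apply_moves --pt "0 0 0 51 6.5 40 1" --pt "0 0 0 51 6.5 80 1" --pt "0 0 0 51 6.5 120 1" --pt "0 0 0 51 6.5 160 1" --pt "0 0 0 51 6.5 180 1" --pt "0 0 0 51 6.5 180 1" --pt "0 0 0 51 6.5 180 -1" --pt "0 0 0 51 6.5 180 -1" --pt "0 0 0 51 6.5 180 -1" --pt "0 0 0 51 6.5 180 -1" --pt "0 0 0 51 6.5 180 -1" --pt "0 0 0 51 6.5 180 -1" --pt "0 0 0 51 6.5 180 -1" --pt "0 0 0 51 6.5 180 -1" --force 25

```text
time: 3.18
ee_pos: [0.4189, -0.0242, 0.0208]
eef_rot: [-0.009, 1.0, 0.0, 0.0]
ft_force: [0.2, 0.3, 0.0]
width: 0.0418
grip_force: 0.0
```

```bash
python3 -c "
from h import *
go(.481,.166,.13,100.5)"
```

```text
t 3.18 cur [ 0.4189 -0.0242  0.0208] 91.0 w 0.0418 q7 1.6 turn [ 0.     0.001 -0.166] shift [ -65.4  189.2 -109.1]
```

Call:
apply_moves --pt "0 0 0 0 0 0 -1" --pt "0 0 0 0 0 0 -1" --pt "0 0 0 0 0 0 -1" --pt "0 0 0 0 0 0 -1" --pt "0 0 0 0 0 -40 -1" --pt "0 0 0 0 0 -80 -1" --pt "0 0 -0.05 -20 60 -110 -1" --pt "0 0 -0.166 -65 189 -110 -1" --pt "0 0 -0.166 -65 189 -110 -1" --pt "0 0 -0.166 -65 189 -110 -1" --pt "0 0 -0.166 -65 189 -110 -1" --pt "0 0 -0.166 -65 189 -110 -1" --pt "0 0 -0.166 -65 189 -110 -1" --pt "0 0 -0.166 -65 189 -110 -1"

```text
time: 4.35
ee_pos: [0.4801, 0.1651, 0.13]
eef_rot: [-0.091, 0.996, -0.0, -0.001]
ft_force: [0.6, -0.3, -1.9]
width: 0.0286
grip_force: 25.0
```

Run:
```python
from m import *
c=cam('wrist');P=cloud(c);M=masks(c);Z=P[...,2];save(c,'w2.png')
X=P[M['green']&(Z>.01)&(Z<.02)&(abs(P[...,0]-.48)<.1)][:,:2].astype(np.float32)
print(cv2.minAreaRect(X))
c2=cam('scene');P2=cloud(c2);X=P2[masks(c2)['green']&(P2[...,2]>.01)&(P2[...,2]<.02)&(abs(P2[...,0]-.48)<.1)][:,:2].astype(np.float32)
print(cv2.minAreaRect(X))
X=P[(np.hypot(P[...,0]-.43,P[...,1]-.157)<.025)&(Z>.04)&(Z<.05)]
print('bra',len(X),cv2.minEnclosingCircle(X[:,:2].astype(np.float32)))
X=P[(np.hypot(P[...,0]-.48,P[...,1]-.165)<.03)&(Z>.08)&(Z<.13)]
go(.481,.166,.022,100.5)
```

```text
((0.4568862318992615, 0.16425670683383942), (0.0998946949839592, 0.05005497857928276), 10.393075942993164)
((0.48068350553512573, 0.16600137948989868), (0.14687660336494446, 0.05214972421526909), 10.637203216552734)
bra 1151 ((0.42982059717178345, 0.15908953547477722), 0.014502784237265587)
t 4.45 cur [0.4802 0.1643 0.1303] 100.4 w 0.0285 q7 1.37 turn [-0.    -0.001 -0.002] shift [ -1.2   1.5 108.3]
```

View pics/w2.png

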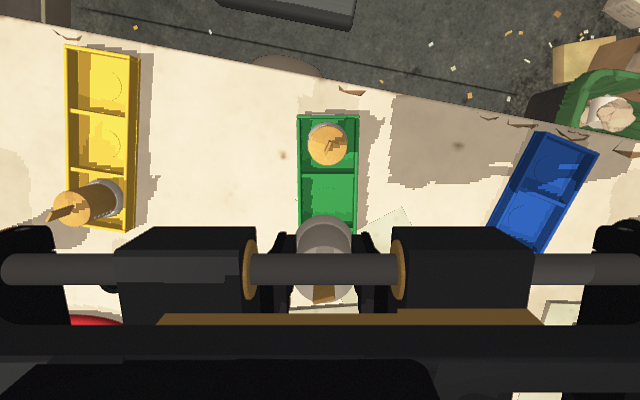

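The steel cylinder is held over the green tray's middle cell (325,235), with brass at (327,147) in the near cell. Both match the plan, so I'll lower and release.

Call:
apply_moves --pt "0 0 0 0 2.5 35 -1" --pt "0 0 0 0 2.5 70 -1" --pt "0 0 0 0 2.5 95 -1" --pt "0 0 0 0 2.5 104 -1" --pt "0 0 0 0 2.5 109 -1" --pt "0 0 0 0 2.5 109 -1" --pt "0 0 0 0 2.5 109 0.6" --pt "0 0 0 0 2.5 109 0.6" --pt "0 0 0 0 2.5 109 0.6" --pt "0 0 0 0 2.5 109 0.6" --pt "0 0 0 0 2.5 80 0.6" --pt "0 0 0 0 2.5 40 0.6" --pt "0 0 0 0 2.5 0 1"

```text
time: 5.53
ee_pos: [0.4793, 0.1678, 0.1317]
eef_rot: [-0.091, 0.996, -0.0, -0.001]
ft_force: [0.8, 0.1, 0.9]
width: 0.0665
grip_force: 0.0
```

```bash
python3 -c "
from h import *
go(.513,-.026,.13,91)
go(.513,-.026,.021,91)"
```

```text
t 5.53 cur [0.4793 0.1678 0.1317] 100.5 w 0.0665 q7 1.36 turn [-0.001 -0.002  0.166] shift [   2.1 -196.7    1.8]
t 5.53 cur [0.4793 0.1678 0.1317] 100.5 w 0.0665 q7 1.36 turn [-0.001 -0.002  0.166] shift [   1.9 -196.6  110.8]
```

Call:
apply_moves --pt "0 0 0.166 2 -197 2 1" --pt "0 0 0.166 2 -197 2 1" --pt "0 0 0.166 2 -197 2 1" --pt "0 0 0.166 2 -197 2 1" --pt "0 0 0.166 2 -197 2 1" --pt "0 0 0.166 2 -197 2 1" --pt "0 0 0.166 2 -197 40 1" --pt "0 0 0.166 2 -197 80 1" --pt "0 0 0.166 2 -197 111 1" --pt "0 0 0.166 2 -197 111 1" --pt "0 0 0.166 2 -197 111 -1" --pt "0 0 0.166 2 -197 111 -1" --pt "0 0 0.166 2 -197 111 -1" --pt "0 0 0.166 2 -197 111 -1" --pt "0 0 0.166 2 -197 111 -1" --pt "0 0 0.166 2 -197 111 -1" --pt "0 0 0.166 2 -197 111 -1" --pt "0 0 0.166 2 -197 111 -1" --pt "0 0 0.166 2 -197 111 -1" --pt "0 0 0.166 2 -197 111 -1" --force 25

```text
time: 7.2
ee_pos: [0.5139, -0.0259, 0.0195]
eef_rot: [-0.009, 1.0, -0.0, -0.0]
ft_force: [-0.1, 0.9, 1.5]
width: 0.0289
grip_force: 23.6
```

```bash
python3 -c "
from h import *
go(.527,.1755,.13,100.5)
go(.527,.1755,.022,100.5)"
```

```text
t 7.2 cur [ 0.5139 -0.0259  0.0195] 91.0 w 0.0289 q7 1.69 turn [-0.    -0.    -0.166] shift [ -16.6  201.1 -110.5]
t 7.2 cur [ 0.5139 -0.0259  0.0195] 91.0 w 0.0289 q7 1.69 turn [-0.    -0.    -0.166] shift [-16.6 201.1  -2.5]
```

Call:
apply_moves --pt "0 0 0 0 0 -40 -1" --pt "0 0 0 0 0 -80 -1" --pt "0 0 -0.166 -17 201 -110 -1" --pt "0 0 -0.166 -17 201 -110 -1" --pt "0 0 -0.166 -17 201 -110 -1" --pt "0 0 -0.166 -17 201 -110 -1" --pt "0 0 -0.166 -17 201 -110 -1" --pt "0 0 -0.166 -17 201 -110 -1" --pt "0 0 -0.166 -17 201 -110 -1" --pt "0 0 -0.166 -17 201 -70 -1" --pt "0 0 -0.166 -17 201 -30 -1" --pt "0 0 -0.166 -17 201 -8 -1" --pt "0 0 -0.166 -17 201 -1.5 -1" --pt "0 0 -0.166 -17 201 -1.5 -1" --pt "0 0 -0.166 -17 201 -1.5 0.6" --pt "0 0 -0.166 -17 201 -1.5 0.6" --pt "0 0 -0.166 -17 201 -1.5 0.6" --pt "0 0 -0.166 -17 201 -1.5 0.6" --pt "0 0 -0.166 -17 201 -40 0.6" --pt "0 0 -0.166 -17 201 -80 1"

```text
time: 8.87
ee_pos: [0.5258, 0.1746, 0.0988]
eef_rot: [-0.091, 0.996, -0.001, -0.002]
ft_force: [1.7, 0.7, 0.0]
width: 0.0609
grip_force: 0.0
```

```bash
python3 -c "
from h import *
go(.467,-.028,.17,91)"
```

```text
t 8.87 cur [0.5258 0.1746 0.0988] 100.5 w 0.0609 q7 1.43 turn [-0.002 -0.004  0.166] shift [  95.  -188.6  -70.5]
```

Call:
apply_moves --pt "0 0 0 0 0 -40 1" --pt "0 0 0.166 95 -189 -100 1" --pt "0 0 0.166 95 -189 -100 1" --pt "0 0 0.166 95 -189 -100 1" --pt "0 0 0.166 95 -189 -100 1" --pt "0 0 0.166 95 -189 -100 1" --pt "0 0 0.166 95 -189 -100 1" --pt "0 0 0.166 95 -189 -100 1" --pt "0 0 0.166 95 -189 -100 1" --pt "0 0 0.166 95 -189 -100 1"

```text
time: 9.7
ee_pos: [0.4686, -0.0264, 0.1994]
eef_rot: [-0.009, 1.0, 0.0, -0.0]
ft_force: [-0.0, -0.0, 0.3]
width: 0.0872
grip_force: 0.0
```

Run:
```python
from m import *
c=cam('wrist');P=cloud(c);Z=P[...,2]
h=cv2.cvtColor(c['pixels'],cv2.COLOR_RGB2HSV); m=(h[...,0]>18)&(h[...,0]<35)&(h[...,1]>150)
for lo in (.009,.011):
    X=P[m&(Z>lo)&(Z<.02)&(abs(P[...,0]-.467)<.1)&(abs(P[...,1]+.028)<.05)][:,:2].astype(np.float32)
    print(len(X),cv2.minAreaRect(X))
c=cam('scene');save(c,'s3.png')
go(.467,-.028,.002,91)
```

```text
1380 ((0.4655839502811432, -0.027371998876333237), (0.1464313119649887, 0.050708506256341934), 0.9342965483665466)
1307 ((0.4655839502811432, -0.027371998876333237), (0.1464313119649887, 0.050708506256341934), 0.9342965483665466)
t 9.8 cur [ 0.4686 -0.0263  0.1991] 91.1 w 0.0868 q7 1.55 turn [-0.    -0.001  0.002] shift [  1.5  -1.6 197.1]
```

View pics/s3.png

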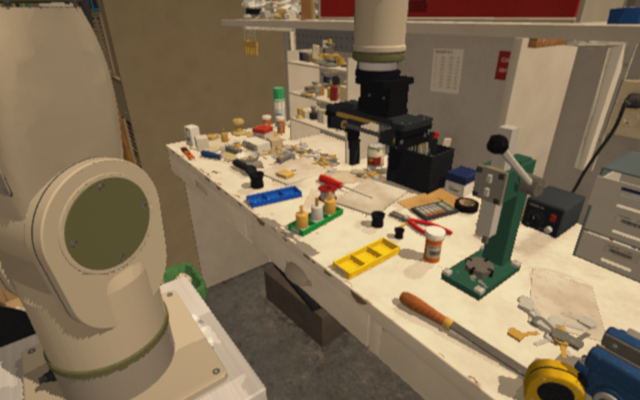

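The scene view shows the green tray filled brass, steel, brass (302–330,210) and the yellow tray empty (365,260). Next I'll grip the yellow tray across its middle.

Call:
apply_moves --pt "0 0 0 3 -1 40 1" --pt "0 0 0 3 -1 80 1" --pt "0 0 0 3 -1 120 1" --pt "0 0 0 3 -1 160 1" --pt "0 0 0 3 -1 188 1" --pt "0 0 0 3 -1 196 1" --pt "0 0 0 3 -1 196 1" --pt "0 0 0 3 -1 196 -1" --pt "0 0 0 3 -1 196 -1" --pt "0 0 0 3 -1 196 -1" --pt "0 0 0 3 -1 196 -1" --pt "0 0 0 3 -1 196 -1" --pt "0 0 0 3 -1 196 -1" --pt "0 0 0 3 -1 196 -1" --pt "0 0 0 3 -1 196 -1" --pt "0 0 0 3 -1 196 -1" --pt "0 0 0 3 -1 160 -1" --pt "0 0 0 3 -1 120 -1" --pt "0 0 0 3 -1 80 -1" --pt "0 0 0 3 -1 60 -1" --force 30

```text
time: 11.47
ee_pos: [0.4668, -0.0291, 0.1436]
eef_rot: [-0.008, 1.0, 0.0, 0.002]
ft_force: [0.8, 1.0, -1.8]
width: 0.0507
grip_force: 30.0
```

Run:
```python
from m import *
c=cam('wrist');P=cloud(c);Z=P[...,2]; save(c,'w4.png')
h=cv2.cvtColor(c['pixels'],cv2.COLOR_RGB2HSV); m=(h[...,0]>18)&(h[...,0]<35)&(h[...,1]>150)
X=P[m&(Z>.08)&(Z<.2)&(abs(P[...,0]-.467)<.1)&(abs(P[...,1]+.028)<.05)]
print(len(X),cv2.minAreaRect(X[:,:2].astype(np.float32)),np.percentile(X[:,2],[2,50,98]))
c=cam('scene');P=cloud(c);X=P[masks(c)['blue']&(P[...,2]>.009)&(P[...,2]<.02)&(abs(P[...,0]-.465)<.1)&(abs(P[...,1]-.342)<.06)][:,:2].astype(np.float32)
print(len(X),cv2.minAreaRect(X))
go(.465,.342,.15,80)
```

```text
18777 ((0.4474390745162964, -0.03018079698085785), (0.1084386557340622, 0.05258810520172119), 0.9356305599212646) [0.1408139  0.14251805 0.15546001]
192 ((0.46512436866760254, 0.3409688472747803), (0.0552494190633297, 0.1442568153142929), 79.62726593017578)
t 11.57 cur [ 0.4676 -0.0287  0.143 ] 91.0 w 0.0504 q7 1.57 turn [0.002 0.006 0.192] shift [ -3.7 370.7  -6.4]
```

View pics/w4.png

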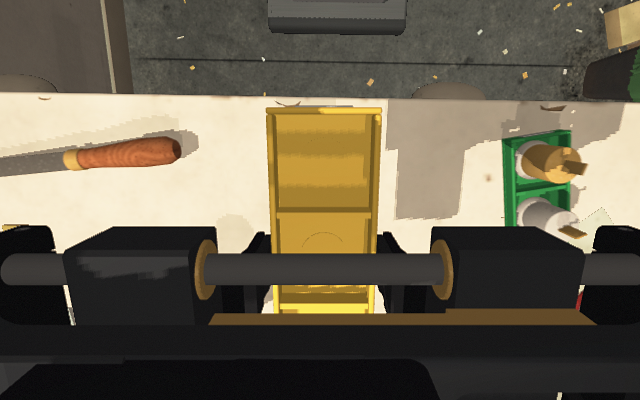

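The yellow tray is held level at (325,210) in the view. I'll move to a point beside the blue tray, high up, to measure that tray from overhead.

```bash
python3 -c "
from h import *
go(.53,.2,.22,80)"
```

```text
t 11.57 cur [ 0.4676 -0.0287  0.143 ] 91.0 w 0.0504 q7 1.57 turn [0.002 0.006 0.192] shift [-66.7 227.7 -76.2]
```

Call:
apply_moves --pt "0.002 0.006 0.192 -67 228 -77 -1" --pt "0.002 0.006 0.192 -67 228 -77 -1" --pt "0.002 0.006 0.192 -67 228 -77 -1" --pt "0.002 0.006 0.192 -67 228 -77 -1" --pt "0.002 0.006 0.192 -67 228 -77 -1" --pt "0.002 0.006 0.192 -67 228 -77 -1" --pt "0.002 0.006 0.192 -67 228 -77 -1" --pt "0.002 0.006 0.192 -67 228 -77 -1" --pt "0.002 0.006 0.192 -67 228 -77 -1"

```text
time: 12.32
ee_pos: [0.5281, 0.1999, 0.2148]
eef_rot: [0.087, 0.996, -0.002, -0.004]
ft_force: [-0.9, -0.9, -1.0]
width: 0.0502
grip_force: 30.0
```

Run:
```python
from m import *
for n in ['wrist','scene']:
    c=cam(n);P=cloud(c);Z=P[...,2]; save(c,n+'5.png')
    h=cv2.cvtColor(c['pixels'],cv2.COLOR_RGB2HSV); m=(h[...,0]>100)&(h[...,0]<128)&(h[...,1]>120)
    X=P[m&(Z>.009)&(Z<.02)&(abs(P[...,0]-.465)<.1)&(abs(P[...,1]-.342)<.06)][:,:2].astype(np.float32)
    print(n,len(X),cv2.minAreaRect(X))
s=r.read_state();print(s['ee_pos'],s['eef_rot'])
```

```text
wrist 1867 ((0.4643300473690033, 0.34369969367980957), (0.051116812974214554, 0.1461266428232193), 79.7529067993164)
scene 206 ((0.4652252793312073, 0.3415325880050659), (0.05428389087319374, 0.14553481340408325), 80.43190002441406)
[0.5282196  0.19872889 0.21533919] [ 0.08819142  0.99609508 -0.00171225 -0.0037315 ]
```

View pics/wrist5.png

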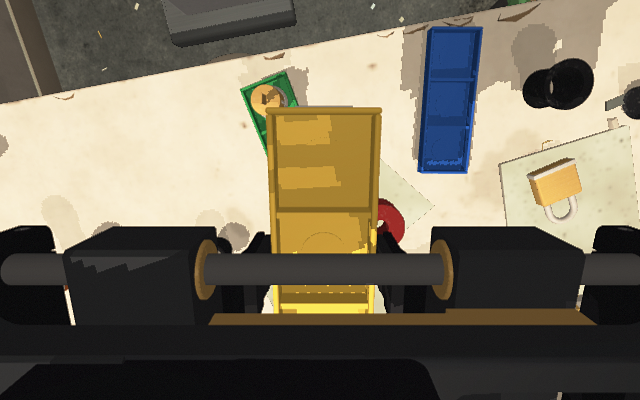

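The view shows the whole blue tray, from (455,28) to (443,172), and the yellow tray still held. Placing it next.

```bash
python3 -c "
from h import *
go(.4655,.343,.1,79.75)"
```

```text
t 12.42 cur [0.5282 0.1987 0.2153] 79.9 w 0.0507 q7 1.01 turn [-0.004 -0.007  0.002] shift [ 86.3 131.5 115.4]
```

Call:
apply_moves --pt "-0.004 -0.007 0.002 86 131.5 115 -1" --pt "-0.004 -0.007 0.002 86 131.5 115 -1" --pt "-0.004 -0.007 0.002 86 131.5 115 -1" --pt "-0.004 -0.007 0.002 86 131.5 115 -1" --pt "-0.004 -0.007 0.002 86 131.5 115 -1" --pt "-0.004 -0.007 0.002 86 131.5 115 -1" --pt "-0.004 -0.007 0.002 86 131.5 115 -1" --pt "-0.004 -0.007 0.002 86 131.5 150 -1" --pt "-0.004 -0.007 0.002 86 131.5 170 -1" --pt "-0.004 -0.007 0.002 86 131.5 170 -1" --pt "-0.004 -0.007 0.002 86 131.5 170 -1" --pt "-0.004 -0.007 0.002 86 131.5 170 -1"

```text
time: 13.42
ee_pos: [0.4672, 0.3441, 0.0486]
eef_rot: [0.089, 0.996, 0.001, 0.002]
ft_force: [1.2, 0.2, -0.3]
width: 0.0508
grip_force: 30.0
```

```bash
python3 -c "
from h import *
go(.4655,.343,.02,79.75)
print(r.read_state()['eef_rot'])"
```

```text
t 13.42 cur [0.4672 0.3441 0.0486] 79.8 w 0.0508 q7 0.76 turn [0.003 0.003 0.   ] shift [ 1.6 -1.5 28.6]
[0.08920048 0.99601148 0.00138977 0.00157236]
```

Call:
apply_moves --pt "0.001 0.001 0 1 -0.5 15 -1" --pt "0.001 0.001 0 1 -0.5 24 -1" --pt "0.001 0.001 0 1 -0.5 27 -1" --pt "0.001 0.001 0 1 -0.5 28.5 -1" --pt "0.001 0.001 0 1 -0.5 28.5 -1" --pt "0.001 0.001 0 1 -0.5 28.5 -1"

```text
time: 13.92
ee_pos: [0.4649, 0.3441, 0.0197]
eef_rot: [0.088, 0.996, 0.0, 0.0]
ft_force: [-4.8, -4.0, 7.8]
width: 0.0506
grip_force: 30.0
```

Run:
```python
from m import *
c=cam('wrist');P=cloud(c);Z=P[...,2];save(c,'w6.png')
h=cv2.cvtColor(c['pixels'],cv2.COLOR_RGB2HSV)
for k,m in dict(b=(h[...,0]>100)&(h[...,0]<128)&(h[...,1]>100),y=(h[...,0]>18)&(h[...,0]<35)&(h[...,1]>150)).items():
    X=P[m&(Z>.003)&(Z<.04)&(abs(P[...,0]-.465)<.1)&(abs(P[...,1]-.342)<.04)]
    print(k,len(X),cv2.minAreaRect(X[:,:2].astype(np.float32)),np.percentile(X[:,2],[2,50,98]),X[:,0].min())
s=r.read_state();print(s['ee_pos'],s['ft_force'])
```

```text
b 21 ((0.4529277980327606, 0.34585341811180115), (0.06697461754083633, 0.001934525673277676), 79.49446105957031) [0.02100131 0.02554284 0.0366218 ] 0.44598615040074796
y 18868 ((0.4458860158920288, 0.34661048650741577), (0.05260607972741127, 0.10867243260145187), 79.8202133178711) [0.01708247 0.01875275 0.03172405] 0.38818153341545847
[0.46491964 0.34414719 0.01971181] [-4.30217901 -4.06350712  7.4793479 ]
```

View pics/w6.png

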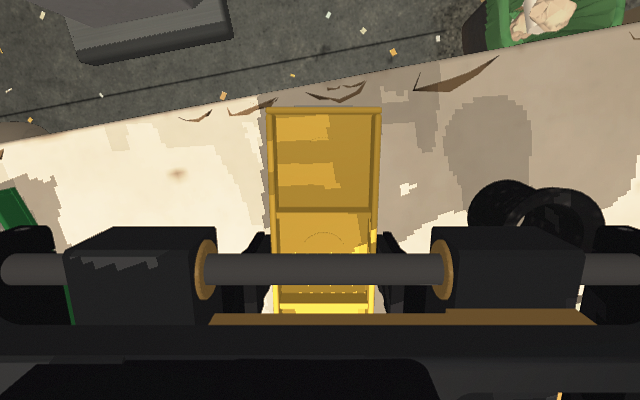

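The tray has made contact at about 8 N, and the yellow tray's centre comes out at (0.465, 0.343), matching blue. I'll release and lift.

Call:
apply_moves --pt "0 0 0 0 0 0 0.7" --pt "0 0 0 0 0 0 0.7" --pt "0 0 0 0 0 0 0.7" --pt "0 0 0 0 0 0 0.7" --pt "0 0 0 0 0 -25 0.7" --pt "0 0 0 0 0 -65 1" --pt "0 0 0 0 0 -105 1" --pt "0 0 0 0 0 -145 1" --pt "0 0 0 0 -40 -185 1" --pt "0 0 0 0 -80 -200 1" --pt "0 0 0 0 -100 -200 1" --pt "0 0 0 0 -100 -200 1"

```text
time: 14.97
ee_pos: [0.4485, 0.2399, 0.221]
eef_rot: [0.092, 0.996, 0.001, 0.002]
ft_force: [0.9, -0.3, 1.4]
width: 0.0867
grip_force: 0.0
```

Run:
```python
from m import *
c=cam('wrist');P=cloud(c);Z=P[...,2];save(c,'w7.png')
h=cv2.cvtColor(c['pixels'],cv2.COLOR_RGB2HSV)
for k,m in dict(b=(h[...,0]>100)&(h[...,0]<128)&(h[...,1]>100),y=(h[...,0]>18)&(h[...,0]<35)&(h[...,1]>150)).items():
    X=P[m&(Z>.003)&(Z<.04)&(abs(P[...,0]-.465)<.1)&(abs(P[...,1]-.342)<.05)]
    if len(X): print(k,len(X),cv2.minAreaRect(X[:,:2].astype(np.float32)),np.percentile(X[:,2],[2,50,98]))
c=cam('scene');P=cloud(c);Z=P[...,2]
w=(Z>.03)&(abs(P[...,0]-.58)<.1)&(P[...,1]<-.05)&(P[...,1]>-.3)&(P[...,0]<.75)
for lo,hi in ((.03,.055),(.06,.075),(.08,.13)):
    X=P[w&(Z>lo)&(Z<hi)&(abs(P[...,1]+.125)<.04)]; print(lo,len(X),X.min(0) if len(X) else '',X.max(0) if len(X) else '')
X=P[(Z>.06)&(Z<.3)&(P[...,0]>.5)&(P[...,0]<.75)&(P[...,1]<-.15)&(P[...,1]>-.3)]; print('press',X.min(0),X.max(0))
for x,y in ((.585,.058),(.585,-.009)):
    X=P[(np.hypot(P[...,0]-x,P[...,1]-y)<.03)&(Z>.012)&(Z<.05)]; print('loupe',len(X),cv2.minEnclosingCircle(X[:,:2].astype(np.float32)),X[:,2].max())
s=cam('side');P=cloud(s);Z=P[...,2]
X=P[(Z>.06)&(Z<.08)&(abs(P[...,0]-.57)<.05)&(abs(P[...,1]+.12)<.05)];print('cap side',len(X),cv2.minEnclosingCircle(X[:,:2].astype(np.float32)))
go(.53,-.1,.22,90)
```

```text
b 196 ((0.45884764194488525, 0.3193608224391937), (0.0010345194023102522, 0.1440165638923645), 79.56255340576172) [0.00308509 0.00750073 0.01209678]
y 6308 ((0.46389642357826233, 0.34377914667129517), (0.051402609795331955, 0.14569203555583954), 79.80901336669922) [0.01674697 0.01873347 0.0318414 ]
0.03 163 [ 0.55740594 -0.12624727  0.03023806] [ 0.58580082 -0.09565818  0.05480427]
0.06 220 [ 0.55469932 -0.12921712  0.06010992] [ 0.59384028 -0.09026689  0.07043259]
0.08 0  
press [ 0.50059536 -0.26225741  0.06002531] [ 0.67465295 -0.17636887  0.29846295]
loupe 151 ((0.5849705338478088, 0.059802036732435226), 0.01848302222788334) 0.033456022358395066
loupe 71 ((0.5856980085372925, -0.009156826883554459), 0.013120153918862343) 0.02176635957493639
cap side 0 ((0.0, 0.0), 0.0)
t 15.12 cur [0.447  0.2461 0.2184] 79.9 w 0.0869 q7 0.82 turn [ 0.001  0.001 -0.177] shift [-142.6 -326.    -2. ]
```

View pics/w7.png

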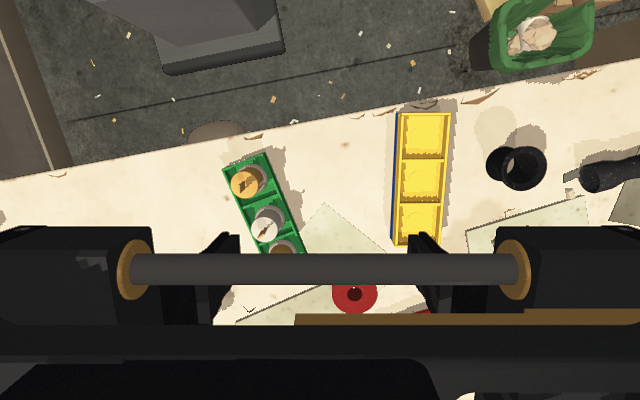

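Stacked squarely: yellow measures (0.4639, 0.3438) at 79.8° against blue at (0.4643, 0.3437) and 79.75°. The view shows yellow at (422,178) with only a sliver of blue. Before picking the vial I'll check clearance to the press.

Run:
```python
from m import *
for n in ('scene','side'):
    c=cam(n);P=cloud(c);Z=P[...,2]
    for lo in np.arange(.08,.5,.06):
        X=P[(Z>lo)&(Z<lo+.06)&(P[...,0]>.5)&(P[...,0]<.72)&(P[...,1]<-.07)&(P[...,1]>-.33)]
        if len(X)>5: print(n,lo.round(2),len(X),np.percentile(X,99,axis=0).round(3),np.percentile(X,1,axis=0).round(3))
go(.574,-.11,.20,10)
```

```text
scene 0.08 1032 [ 0.671 -0.192  0.14 ] [ 0.58  -0.225  0.081]
scene 0.14 1214 [ 0.668 -0.18   0.2  ] [ 0.56  -0.26   0.141]
scene 0.2 1872 [ 0.665 -0.179  0.257] [ 0.544 -0.261  0.201]
scene 0.26 469 [ 0.604 -0.192  0.298] [ 0.502 -0.252  0.261]
scene 0.38 1950 [ 0.686 -0.074  0.44 ] [ 0.681 -0.308  0.423]
scene 0.44 478 [ 0.719 -0.075  0.443] [ 0.681 -0.304  0.44 ]
side 0.08 486 [ 0.674 -0.17   0.14 ] [ 0.582 -0.219  0.081]
side 0.14 675 [ 0.675 -0.16   0.2  ] [ 0.566 -0.212  0.14 ]
side 0.2 740 [ 0.669 -0.157  0.258] [ 0.568 -0.223  0.201]
side 0.26 125 [ 0.61  -0.185  0.299] [ 0.59 -0.21  0.26]
t 15.22 cur [0.4467 0.2468 0.2177] 80.0 w 0.087 q7 0.82 turn [-0.    -0.     1.221] shift [-187.6 -329.1   17.6]
```

Call:
apply_moves --pt "0 0 1.221 -188 -329 18 1" --pt "0 0 1.221 -188 -329 18 1" --pt "0 0 1.221 -188 -329 18 1" --pt "0 0 1.221 -188 -329 18 1" --pt "0 0 1.221 -188 -329 18 1" --pt "0 0 1.221 -188 -329 18 1" --pt "0 0 1.221 -188 -329 18 1" --pt "0 0 1.221 -188 -329 18 1" --pt "0 0 1.221 -188 -329 18 1" --pt "0 0 1.221 -188 -329 18 1" --pt "0 0 1.221 -188 -329 18 1" --pt "0 0 1.221 -188 -329 18 1" --pt "0 0 1.221 -188 -329 18 1"

```text
time: 16.3
ee_pos: [0.5744, -0.109, 0.1994]
eef_rot: [0.641, 0.767, 0.0, -0.001]
ft_force: [0.2, 0.4, -0.4]
width: 0.0873
grip_force: 0.0
```

Run:
```python
from m import *
for n in ('wrist','side'):
    c=cam(n);P=cloud(c);Z=P[...,2];save(c,n+'8.png')
    X=P[(np.hypot(P[...,0]-.574,P[...,1]+.11)<.03)&(Z>.06)&(Z<.08)]
    if len(X): print(n,len(X),cv2.minEnclosingCircle(X[:,:2].astype(np.float32)),X[:,2].max())
go(.574,-.11,.015,10)
```

```text
wrist 1468 ((0.5732797384262085, -0.10740543156862259), 0.020249085500836372) 0.07174785927554794
side 121 ((0.5773977041244507, -0.10570073127746582), 0.023766834288835526) 0.0720184365649813
t 16.4 cur [ 0.5744 -0.1092  0.1999] 10.2 w 0.0874 q7 0.44 turn [ 0.    -0.001  0.003] shift [ -1.   -0.6 184.9]
```

View pics/wrist8.png

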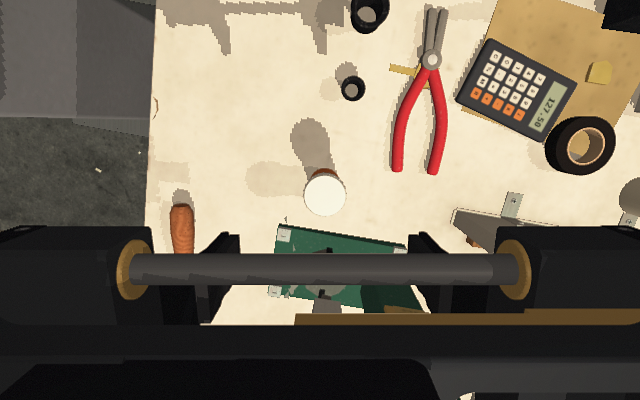

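View pics/side8.png

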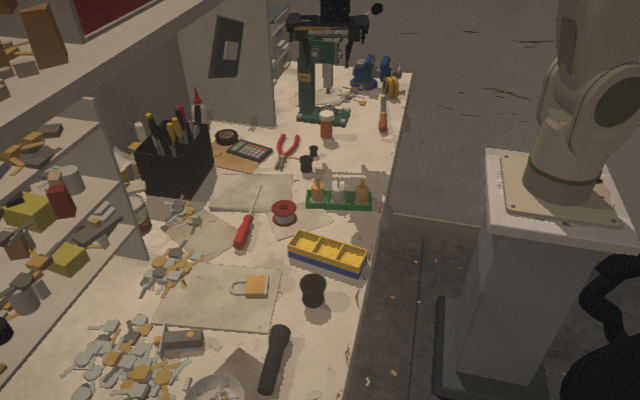

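The wrist view shows the vial cap at (325,196) with the press base behind it. In the side view, the stack at (328,253) and the filled green tray are in order. Descending on the vial at (0.5735, -0.108).

Call:
apply_moves --pt "0 0 0 2 -1 40 1" --pt "0 0 0 2 -1 80 1" --pt "0 0 0 2 -1 115 1" --pt "0 0 0 2 -1 150 1" --pt "0 0 0 2 -1 180 1" --pt "0 0 0 2 -1 185 1" --pt "0 0 0 2 -1 185 -1" --pt "0 0 0 2 -1 185 -1" --pt "0 0 0 2 -1 185 -1" --pt "0 0 0 2 -1 185 -1" --pt "0 0 0 2 -1 185 -1" --pt "0 0 0 2 -1 185 -1" --pt "0 0 0 2 -1 185 -1" --pt "0 0 0 2 -1 185 -1" --pt "0 0 0 2 -1 185 -1" --pt "0 0 0 2 -1 185 -1" --pt "0 0 0 2 -1 185 -1" --force 15

```text
time: 17.82
ee_pos: [0.5731, -0.1093, 0.0152]
eef_rot: [0.643, 0.766, 0.0, 0.0]
ft_force: [0.5, -0.4, 1.9]
width: 0.0388
grip_force: 15.0
```

Run:
```python
from h import *
a=np.radians(10.5);g=np.array([.4805,.1665]);n=np.array([-np.sin(a),np.cos(a)])
v=g+n*.063;l=g-n*.062;print(v,l)
go(*v,.15,10.5);go(*v,.016,10.5)
```

```text
[0.46901916 0.22844506] [0.4917986 0.1055382]
t 17.82 cur [ 0.5731 -0.1093  0.0152] 9.9 w 0.0388 q7 0.55 turn [ 0.001 -0.    -0.01 ] shift [ 350.7  -44.3 -134.8]
t 17.82 cur [ 0.5731 -0.1093  0.0152] 9.9 w 0.0388 q7 0.55 turn [ 0.001 -0.    -0.01 ] shift [350.6 -44.4  -0.8]
```

The width of 38.8 mm means the pads are on the 39 mm cap. The grip is still firm, so I'll lift and check it.

Call:
apply_moves --pt "0 0 0 0 0 -30 -1" --pt "0 0 0 0 0 -65 -1" --pt "0 0 0 0 0 -100 -1" --pt "0 0 0 0 0 -135 -1" --pt "0 0 0 40 -5 -135 -1" --pt "0 0 -0.01 80 -10 -135 -1" --pt "0 0 -0.01 120 -15 -135 -1" --pt "0 0 -0.01 160 -20 -135 -1" --pt "0 0 -0.01 200 -25 -135 -1" --pt "0 0 -0.01 240 -30 -135 -1" --pt "0 0 -0.01 280 -35 -135 -1" --pt "0 0 -0.01 320 -40 -135 -1" --pt "0 0 -0.01 350.5 -44 -135 -1" --pt "0 0 -0.01 350.5 -44 -135 -1" --pt "0 0 -0.01 350.5 -44 -135 -1"

```text
time: 19.07
ee_pos: [0.4683, 0.2299, 0.1498]
eef_rot: [0.638, 0.77, -0.0, -0.0]
ft_force: [-0.4, -1.5, -1.3]
width: 0.0382
grip_force: 15.0
```

Run:
```python
from h import *
s=cam('side');cv2.imwrite('pics/s9.png',cv2.resize(s['pixels'][80:280,230:480,::-1],None,fx=3,fy=3))
go(.469,.2285,.016,10.5)
```

```text
t 19.12 cur [0.4691 0.2281 0.1499] 10.5 w 0.0384 q7 -0.29 turn [-0.     0.     0.001] shift [  0.5  -0.  133.9]
```

View pics/s9.png

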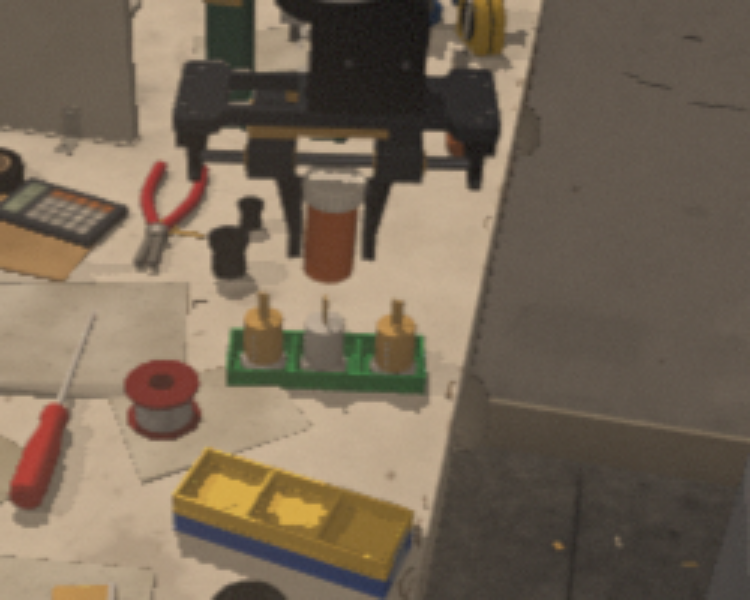

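The vial is held upright (332,230) and the trays are untouched. Setting it down.

Call:
apply_moves --pt "0 0 0 0 0 40 -1" --pt "0 0 0 0 0 80 -1" --pt "0 0 0 0 0 115 -1" --pt "0 0 0 0 0 128 -1" --pt "0 0 0 0 0 133 -1" --pt "0 0 0 0 0 134.5 -1" --pt "0 0 0 0 0 134.5 -1" --pt "0 0 0 0 0 134.5 0.8" --pt "0 0 0 0 0 134.5 0.8" --pt "0 0 0 0 0 134.5 0.8" --pt "0 0 0 0 0 134.5 0.8" --pt "0 0 0 0 0 134.5 1" --pt "0 0 0 0 0 134.5 1" --pt "0 0 0 0 0 100 1" --pt "0 0 0 0 0 60 1" --pt "0 0 0 0 0 20 1" --pt "0 0 0 0 0 -20 1" --pt "0 0 0 0 0 -20 1"

```text
time: 20.62
ee_pos: [0.4725, 0.2299, 0.178]
eef_rot: [0.64, 0.769, 0.006, 0.001]
ft_force: [0.8, 0.7, -0.4]
width: 0.0867
grip_force: 0.0
```

Run:
```python
from m import *
c=cam('scene');P=cloud(c);Z=P[...,2]
X=P[(np.hypot(P[...,0]-.585,P[...,1]-.06)<.03)&(Z>.02)&(Z<.045)];print('loupe',cv2.minEnclosingCircle(X[:,:2].astype(np.float32)))
X=P[(np.hypot(P[...,0]-.469,P[...,1]-.2285)<.04)&(Z>.06)&(Z<.08)];print('vial cap',cv2.minEnclosingCircle(X[:,:2].astype(np.float32)),X[:,2].max())
go(.585,.06,.17,10.5)
```

```text
loupe ((0.5860441327095032, 0.05883491411805153), 0.019188296049833298)
vial cap ((0.4706338346004486, 0.22649461030960083), 0.0200395155698061) 0.06971580024931862
t 20.67 cur [0.4713 0.2295 0.1744] 10.5 w 0.0866 q7 -0.3 turn [ 0.007 -0.004 -0.   ] shift [-187.4   80.9    4.2]
```

Call:
apply_moves --pt "0.007 -0.004 0 -187 81 4 1" --pt "0.007 -0.004 0 -187 81 4 1" --pt "0.007 -0.004 0 -187 81 4 1" --pt "0.007 -0.004 0 -187 81 4 1" --pt "0.007 -0.004 0 -187 81 4 1" --pt "0.007 -0.004 0 -187 81 4 1" --pt "0.007 -0.004 0 -187 81 4 1" --pt "0.007 -0.004 0 -187 81 4 1"

```text
time: 21.33
ee_pos: [0.5823, 0.0596, 0.1651]
eef_rot: [0.64, 0.769, -0.004, -0.001]
ft_force: [-0.8, 1.2, 0.2]
width: 0.0871
grip_force: 0.0
```

Run:
```python
from m import *
c=cam('wrist');P=cloud(c);Z=P[...,2];save(c,'w10.png')
X=P[(np.hypot(P[...,0]-.585,P[...,1]-.06)<.03)&(Z>.02)&(Z<.045)];print('loupe',len(X),cv2.minEnclosingCircle(X[:,:2].astype(np.float32)),X[:,2].max())
go(.585,.06,.006,10.5)
```

```text
loupe 700 ((0.5838056206703186, 0.06160617992281914), 0.017586655914783478) 0.03403133494830113
t 21.38 cur [0.5822 0.0604 0.1653] 10.6 w 0.0873 q7 0.15 turn [-0.008  0.003  0.001] shift [ -0.4   3.9 159.3]
```

Call:
apply_moves --pt "-0.005 0.002 0 0.8 3 40 1" --pt "-0.005 0.002 0 0.8 3 80 1" --pt "-0.005 0.002 0 0.8 3 120 1" --pt "-0.005 0.002 0 0.8 3 150 1" --pt "-0.005 0.002 0 0.8 3 159 1" --pt "-0.005 0.002 0 0.8 3 159 1" --pt "-0.005 0.002 0 0.8 3 159 -1" --pt "-0.005 0.002 0 0.8 3 159 -1" --pt "-0.005 0.002 0 0.8 3 159 -1" --pt "-0.005 0.002 0 0.8 3 159 -1" --pt "-0.005 0.002 0 0.8 3 159 -1" --pt "-0.005 0.002 0 0.8 3 159 -1" --pt "-0.005 0.002 0 0.8 3 159 -1" --pt "-0.005 0.002 0 0.8 3 159 -1" --pt "-0.005 0.002 0 0.8 3 159 -1" --pt "-0.005 0.002 0 0.8 3 159 -1" --pt "-0.005 0.002 0 0.8 3 159 -1" --force 12

```text
time: 22.8
ee_pos: [0.5849, 0.0598, 0.0071]
eef_rot: [0.64, 0.769, -0.001, 0.0]
ft_force: [0.0, -0.8, -0.1]
width: 0.0327
grip_force: 11.8
```

Run:
```python
from h import *
go(.492,.1055,.1,10.5);go(.492,.1055,.007,10.5)
```

```text
t 22.8 cur [0.5849 0.0598 0.0071] 10.5 w 0.0327 q7 0.24 turn [-0.002  0.002 -0.   ] shift [ 61.7 -83.1 -92.9]
t 22.8 cur [0.5849 0.0598 0.0071] 10.5 w 0.0327 q7 0.24 turn [-0.002  0.002 -0.   ] shift [ 61.9 -83.    0.1]
```

Call:
apply_moves --pt "0 0 0 0 0 -30 -1" --pt "0 0 0 0 0 -65 -1" --pt "0 0 0 0 0 -93 -1" --pt "0 0 0 20 -28 -93 -1" --pt "0 0 0 40 -56 -93 -1" --pt "0 0 0 62 -83 -93 -1" --pt "0 0 0 62 -83 -93 -1" --pt "0 0 0 62 -83 -93 -1"

```text
time: 23.47
ee_pos: [0.4907, 0.1072, 0.1003]
eef_rot: [0.638, 0.77, -0.001, -0.0]
ft_force: [0.5, -0.4, -0.2]
width: 0.0325
grip_force: 11.9
```

Run:
```python
from h import *
c=cam('wrist');save(c,'w11.png')
go(.492,.1055,.007,10.5)
```

```text
t 23.52 cur [0.492  0.1063 0.1004] 10.6 w 0.0327 q7 -0.02 turn [-0.001  0.001  0.001] shift [-0.7 -0.  93.4]
```

View pics/w11.png

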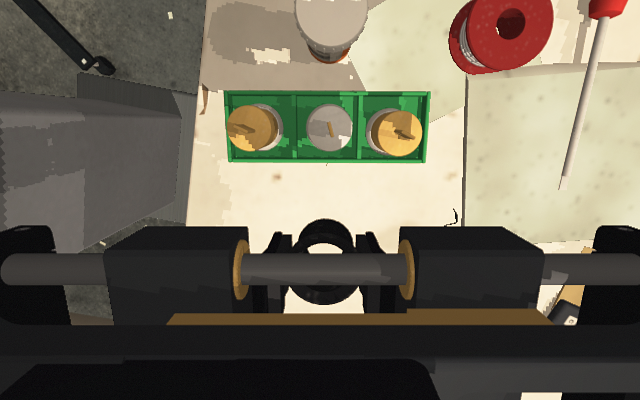

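The loupe is held upright (325,262). The green tray (328,127) and the vial (330,25) sit as planned, so I'll set the loupe down.

Call:
apply_moves --pt "0 0 0 -0.5 0 35 -1" --pt "0 0 0 -0.5 0 70 -1" --pt "0 0 0 -0.5 0 87 -1" --pt "0 0 0 -0.5 0 92 -1" --pt "0 0 0 -0.5 0 93 -1" --pt "0 0 0 -0.5 0 93 -1" --pt "0 0 0 -0.5 0 93 0.8" --pt "0 0 0 -0.5 0 93 0.8" --pt "0 0 0 -0.5 0 93 0.8" --pt "0 0 0 -0.5 0 93 0.8" --pt "0 0 0 -0.5 0 93 0.8" --pt "0 0 0 -0.5 0 93 1" --pt "0 0 0 -0.5 0 60 1" --pt "0 0 0 -0.5 0 20 1" --pt "0 0 0 -0.5 0 -20 1" --pt "0 0 0 -0.5 0 -60 1" --pt "0 0 0 -50 0 -100 1" --pt "0 0 0 -50 0 -100 1"

```text
time: 25.02
ee_pos: [0.5028, 0.0552, 0.2043]
eef_rot: [0.64, 0.769, 0.001, 0.001]
ft_force: [0.8, 0.0, 0.2]
width: 0.0863
grip_force: 0.0
```

Run:
```python
from m import *
cs=cam('side');cv2.imwrite('pics/s12.png',cv2.resize(cs['pixels'][80:280,230:480,::-1],None,fx=3,fy=3))
c=cam('wrist');P=cloud(c);Z=P[...,2]
X=P[masks(c)['green']&(Z>.009)&(Z<.02)&(abs(P[...,0]-.48)<.1)&(abs(P[...,1]-.166)<.05)]
rc=cv2.minAreaRect(X[:,:2].astype(np.float32));print('green',rc)
a=np.radians(rc[2] if rc[1][0]>rc[1][1] else rc[2]-90);R2=np.array([[np.cos(a),np.sin(a)],[-np.sin(a),np.cos(a)]])
for n,x,y,lo,hi in (('vial',.469,.2285,.06,.08),('loupe',.492,.1055,.02,.045),('near',.434,.158,.04,.047),('mid',.481,.167,.04,.047),('far',.528,.176,.04,.047)):
    X=P[(np.hypot(P[...,0]-x,P[...,1]-y)<.03)&(Z>lo)&(Z<hi)]
    if len(X): q=cv2.minEnclosingCircle(X[:,:2].astype(np.float32));print(n,np.round(q[0],4),round(q[1],4),'in tray',(R2@(np.array(q[0])-rc[0])).round(4),X[:,2].max().round(3))
```

```text
green ((0.479397177696228, 0.16780522465705872), (0.14554628729820251, 0.049809444695711136), 10.404297828674316)
vial [0.4725 0.2118] 0.0079 in tray [0.0012 0.0445] 0.066
loupe [0.4906 0.1064] 0.0175 in tray [-0.0001 -0.0624] 0.034
near [0.4302 0.1592] 0.0146 in tray [-0.0499  0.0004] 0.047
mid [0.4813 0.1685] 0.0146 in tray [0.002  0.0003] 0.045
far [0.5263 0.1739] 0.0145 in tray [ 0.0472 -0.0025] 0.046
```

View pics/s12.png

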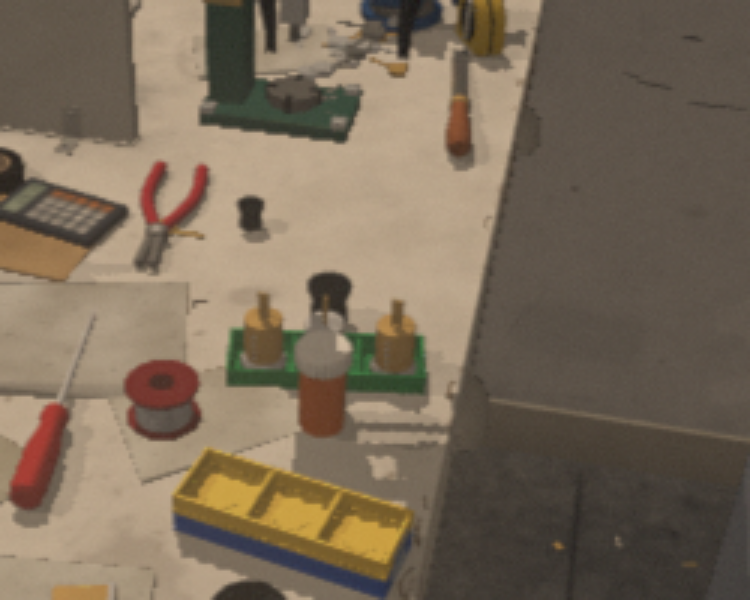

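The side view shows the vial (322,390) and the loupe (328,290) either side of the middle cell, both upright. The full green tray and the yellow-on-blue stack are in place, so I'm handing in.

```bash
python3 -c "
from h import *
print(r.close_job())"
```

```text
the job is handed in; nothing more can be done
None
```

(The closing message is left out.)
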